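# Change the barrels in a push-push reagent carriage

## Robot

A 6-joint arm with a two-finger parallel gripper is mounted at the origin on a cart in front of the work surface, level with it; the furniture and walls round the work are solid. World frame = base frame: x ahead of the robot, y to its left, z up, the work surface at z = 0. Lengths are in mm, angles in rad, forces in N, time in s.
With the tool pointing down it reaches from about 400 to 925 mm from the base axis. Payload 12.5 kg.
Tool frame: the origin (TCP) lies at the very end of the fingers, on their centre line; the grasp point (between the pads) lies 19 mm behind it; z points along the fingers, y is the line along which they close (so a half turn about z gives the same grasp; the last joint's range is limited). The gripper opens to 95 mm and grips with 3 to 60 N. Pads are 20 mm wide; open, the fingers measure 119 mm over their backs; the gripper's body (75 mm by 180 mm) begins 59 mm behind the grasp point.
Start: joints at [-1.445, 0.491, 1.559, -0, 1.092, -0.106], TCP at [143.603, -608.297, 214.661] pointing down, gripper open.
Joint ranges: [-3.1, 3.1], [-0.84, 2.19], [0.05, 2.79], [-1.13, 4.28], [0.06, 2.93], [-2.69, 2.69]. Speed limits (rad/s): [2.22, 2.22, 2.79, 3.14, 3.14, 3.14].

## Interface

Orientations are given as [roll, pitch, yaw] about the fixed x, y, z axes, in that order (R = Rz(yaw) Ry(pitch) Rx(roll)).
In Python, from cell import state, imaging, env, spot_in, mark_of gives the robot as it stands. The module is installed in compiled form; this text tells all that it offers.
- The arm moves only by the tool step_arm, never from a script. Its argument "increments" is a list of rows, each an object with "slide": the shift along the tool's x, y, z in m, a list of three; "roll": the turn about the tool's z in rad. A call has 1 to 5 rows; each row is the pose to reach, as a shift and turn from the pose commanded when the call began, along the tool's axes at that moment; what a row does not reach only later rows make up. A row lasts 1/8 s, in which the tool goes at most 62.5 mm and 10.7 degrees, less where a joint would pass 70% of its speed; a pose out of reach is approached as far as the arm can. A call with a gripper value outside its range is refused whole. "fingers" is the opening, from 0 (shut) to 1 (fully open), set as the call begins (left out, the last holds). The fingers move at their own pace and stop on an object; the grip force is fixed at half the most. Time passes only in rows, so rows that repeat a pose let the fingers close. It gives the time, the measured TCP pose, the force, the opening and the grip force at its end, in the units of the state.
- state(): the state, without advancing time (a new reading comes with each control period).
- imaging.read_camera(name): name is "scene" or "top"; returns a dict with "color" (480x640x3 uint8, red, green, blue), "z_map" (480x640 float32, mm along the optical axis (not along the pixel's ray), 0 where there is no reading), "intrinsics" (3x3 intrinsics, pixels), "distortion" ([k1, k2, p1, p2, k3] as OpenCV has them; the pictures are not rectified), "camera_from_world" (4x4, takes a point from world to camera coordinates). Camera axes: x right, y up, looking along -z (the intrinsics and any distortion apply to the point x, -y, -z); pixel columns grow to the right and rows downward; lengths in mm; the calibration is good to about 2 mm. A picture is of the moment at which its call begins.
- env.job_done(): hands the job in; it is judged then, once.
Trained networks look in the newest picture that a camera, given by its name, has taken for a name from the list of things; names that differ only in an ending like _2 or _b are one class to them, and where a whole thing is asked for, a point or a joint stands for the part that bears it (a point fixed in the world has none). Each returns a list of dicts, best first, with "confidence" (0 to 1); they miss things now and then, are a little off and sometimes report something else, mostly with a low value. They report only what shows in the picture. A call takes as long as a camera call.
- spot_in(camera, target): "bbox" ([left, top, right, bottom] in pixels, round what is visible of it).
- mark_of(camera, target): "uv" ([column, row] in pixels: a listed point, or the origin of a listed thing).
The state is a dict: "t": time; "joints": joint angles; "qvel": joint speeds; "tau": joint torques, N m; "eef_pos": TCP position; "tcp_rot": TCP orientation; "ft_force": force on the tool from outside, world axes, zero at the start; "moment": the same for the moment, N m; "opening": opening from 0.0 (shut) to 1.0 (fully open); "grip_force": force on a finger pad.
Only numpy, scipy, OpenCV 4.12 (cv2) and the standard library are available. Lean on these libraries where they do the work, as an engineer would, in place of code of your own. Each camera call takes 0.05 s, during which the arm holds its last target. There are 200 camera calls.

## Task

Press the reagent module's carriage to release it so that it pops out, slide the spent barrels out of their slots and stand them upright in the discard tray, and slide every fresh barrel from the bench sideways into a free slot by its neck so that its flange sits down on the plate behind the slot's ridges. Then press the carriage fully in, let go and see that it stays latched under the hood; leave the jar, the sample cup and the tally counter alone.

Things in the scene. Friction and masses are not known exactly. Their poses are not given: they have to be found in the camera images.
- module: reagent module fixed on the bench: grey base plate 12 mm thick (x -90..+112, y +-162 mm), white cheeks and rear box, clear hood (x -18..+112 mm, underside at height 142, top 148). Origin: at bench height under the middle of the row of seats when the carriage is latched; +x points into the module, away from its open front; y along the row of slots; z up.
- tray (a joint): carriage position (m) along the module's -x: 0 (+-0.002) latched under the hood, 0.05 popped out at its stop, -0.012 inner stop. A spring drives it out (2.5 N out, 4.5 N latched). Pressing it from 0.05 to the inner stop (9 mm or more past 0) and letting go latches it; pressing a latched one likewise releases it. A shorter press just springs back. It moves under 10 N; the stop is firm.
- push_tab (a point): centre of the front face of the carriage's black push tab (36 mm wide, 34 mm high, upright, facing the module's -x), in the middle of the carriage at height 70 mm, 62 mm before the row of seats; press it along the module's +x. Axes parallel to the module's; moves with the carriage.
- slot1 (a point): seat 1 (y = -105 mm in the module's frame): point on the top face of the carriage's slotted plate (height 87 mm) on the axis of a seated barrel. Axes as the module's; moves with the carriage. A seated barrel's flange rests on the plate, so its origin is 68 mm below this point.
- slot2 (a point): seat 2 (y = -45 mm in the module's frame): point on the top face of the carriage's slotted plate (height 87 mm) on the axis of a seated barrel. Axes as the module's; moves with the carriage. A seated barrel's flange rests on the plate, so its origin is 68 mm below this point.
- slot3 (a point): seat 3 (y = 45 mm in the module's frame): point on the top face of the carriage's slotted plate (height 87 mm) on the axis of a seated barrel. Axes as the module's; moves with the carriage. A seated barrel's flange rests on the plate, so its origin is 68 mm below this point.
- slot4 (a point): seat 4 (y = 105 mm in the module's frame): point on the top face of the carriage's slotted plate (height 87 mm) on the axis of a seated barrel. Axes as the module's; moves with the carriage. A seated barrel's flange rests on the plate, so its origin is 68 mm below this point.
- fresh_1: fresh reagent barrel, standing on the bench at the start (None if absent). 113 mm tall, 0.13 kg, bottom-heavy; from the bottom: grey body dia 44 (height 0-50 mm), white neck dia 20 (50-68), white flange dia 40 (68-73), black cap dia 28 (73-113) to grip. All barrels look alike. Origin: centre of the underside, z up along the barrel.
- fresh_2: fresh reagent barrel, standing on the bench at the start (None if absent). 113 mm tall, 0.13 kg, bottom-heavy; from the bottom: grey body dia 44 (height 0-50 mm), white neck dia 20 (50-68), white flange dia 40 (68-73), black cap dia 28 (73-113) to grip. All barrels look alike. Origin: centre of the underside, z up along the barrel.
- fresh_3: fresh reagent barrel, standing on the bench at the start (None if absent). 113 mm tall, 0.13 kg, bottom-heavy; from the bottom: grey body dia 44 (height 0-50 mm), white neck dia 20 (50-68), white flange dia 40 (68-73), black cap dia 28 (73-113) to grip. All barrels look alike. Origin: centre of the underside, z up along the barrel.
- spent_1: spent reagent barrel, hanging in slot 1 at the start (None if absent). 113 mm tall, 0.13 kg, bottom-heavy; from the bottom: grey body dia 44 (height 0-50 mm), white neck dia 20 (50-68), white flange dia 40 (68-73), black cap dia 28 (73-113) to grip. All barrels look alike. Origin: centre of the underside, z up along the barrel.
- spent_2: spent reagent barrel, hanging in slot 2 at the start (None if absent). 113 mm tall, 0.13 kg, bottom-heavy; from the bottom: grey body dia 44 (height 0-50 mm), white neck dia 20 (50-68), white flange dia 40 (68-73), black cap dia 28 (73-113) to grip. All barrels look alike. Origin: centre of the underside, z up along the barrel.
- spent_3: spent reagent barrel, hanging in slot 3 at the start (None if absent). 113 mm tall, 0.13 kg, bottom-heavy; from the bottom: grey body dia 44 (height 0-50 mm), white neck dia 20 (50-68), white flange dia 40 (68-73), black cap dia 28 (73-113) to grip. All barrels look alike. Origin: centre of the underside, z up along the barrel.
- spent_4: spent reagent barrel, hanging in slot 4 at the start (None if absent). 113 mm tall, 0.13 kg, bottom-heavy; from the bottom: grey body dia 44 (height 0-50 mm), white neck dia 20 (50-68), white flange dia 40 (68-73), black cap dia 28 (73-113) to grip. All barrels look alike. Origin: centre of the underside, z up along the barrel.
- discard_tray: open white discard tray standing loose on the bench (0.6 kg), 120 (its x) x 190 (its y) x 42 mm high, walls and floor 4 mm; origin: centre of the underside, z up. There is room for two barrels standing side by side along its y, 45 mm either side of the centre.
- reagent_jar: bystander: black reagent jar dia 65 x 97 mm, origin under its centre; leave alone
- sample_cup: bystander: sample cup with red lid, dia 47 x 66 mm, origin under its centre; leave alone
- tally_counter: bystander: small tally counter 51 x 56 x 23 mm lying on the bench, origin under its centre; leave alone
- slot_mouth (a point): mouth of slot 1 at the plate's front edge, 26 mm before its seat; all 4 slots are alike: 25 mm wide, open to the module's -x, plate 6 mm thick. 4 mm ridges beside each mouth hold a seated flange: the barrel goes in and out along x with its neck in the slot and its flange raised 4 to 12 mm (8 is best) above its seated height, and is let down only at the seat.

How it is judged (in metres and radians):
On the way, in this order (a step that is already met when the one before it is completed fails the run):
1. the carriage has been released and stands popped out, untouched (value of joint tray above 0.045 m and contact force between the fingers and tray below 0.2 N), for 0.2 s.
2. with the carriage out, all spent barrels stand in the discard tray and all fresh barrels are seated in slots (value of joint tray above 0.04 m and x of spent_1 in the frame of discard_tray between -0.058 and 0.058 m and y of spent_1 in the frame of discard_tray between -0.093 and 0.093 m and height (world z) of each of spent_1, spent_2, spent_3, spent_4 below 0.012 m and angle between each of spent_1, spent_2, spent_3, spent_4's own z axis and vertical below 0.2 rad and x of spent_2 in the frame of discard_tray between -0.058 and 0.058 m and y of spent_2 in the frame of discard_tray between -0.093 and 0.093 m and x of spent_3 in the frame of discard_tray between -0.058 and 0.058 m and y of spent_3 in the frame of discard_tray between -0.093 and 0.093 m and x of spent_4 in the frame of discard_tray between -0.058 and 0.058 m and y of spent_4 in the frame of discard_tray between -0.093 and 0.093 m and ((horizontal distance between fresh_1 and slot1 below 0.005 m and z of fresh_1 in the frame of slot1 between -0.0705 and -0.0655 m and angle between fresh_1's own z axis and vertical below 0.08 rad) or (horizontal distance between fresh_1 and slot2 below 0.005 m and z of fresh_1 in the frame of slot2 between -0.0705 and -0.0655 m and angle between fresh_1's own z axis and vertical below 0.08 rad) or (horizontal distance between fresh_1 and slot3 below 0.005 m and z of fresh_1 in the frame of slot3 between -0.0705 and -0.0655 m and angle between fresh_1's own z axis and vertical below 0.08 rad) or (horizontal distance between fresh_1 and slot4 below 0.005 m and z of fresh_1 in the frame of slot4 between -0.0705 and -0.0655 m and angle between fresh_1's own z axis and vertical below 0.08 rad)) and ((horizontal distance between fresh_2 and slot1 below 0.005 m and z of fresh_2 in the frame of slot1 between -0.0705 and -0.0655 m and angle between fresh_2's own z axis and vertical below 0.08 rad) or (horizontal distance between fresh_2 and slot2 below 0.005 m and z of fresh_2 in the frame of slot2 between -0.0705 and -0.0655 m and angle between fresh_2's own z axis and vertical below 0.08 rad) or (horizontal distance between fresh_2 and slot3 below 0.005 m and z of fresh_2 in the frame of slot3 between -0.0705 and -0.0655 m and angle between fresh_2's own z axis and vertical below 0.08 rad) or (horizontal distance between fresh_2 and slot4 below 0.005 m and z of fresh_2 in the frame of slot4 between -0.0705 and -0.0655 m and angle between fresh_2's own z axis and vertical below 0.08 rad)) and ((horizontal distance between fresh_3 and slot1 below 0.005 m and z of fresh_3 in the frame of slot1 between -0.0705 and -0.0655 m and angle between fresh_3's own z axis and vertical below 0.08 rad) or (horizontal distance between fresh_3 and slot2 below 0.005 m and z of fresh_3 in the frame of slot2 between -0.0705 and -0.0655 m and angle between fresh_3's own z axis and vertical below 0.08 rad) or (horizontal distance between fresh_3 and slot3 below 0.005 m and z of fresh_3 in the frame of slot3 between -0.0705 and -0.0655 m and angle between fresh_3's own z axis and vertical below 0.08 rad) or (horizontal distance between fresh_3 and slot4 below 0.005 m and z of fresh_3 in the frame of slot4 between -0.0705 and -0.0655 m and angle between fresh_3's own z axis and vertical below 0.08 rad))), for 0.2 s.
3. the carriage has been pressed in and stays latched with the robot off it (value of joint tray between -0.005 and 0.005 m and contact force between the fingers and tray below 0.2 N), for 0.8 s.
At the end, for the whole second after the job is handed in: The carriage is latched (joint within 5 mm of 0) and not touched; every spent barrel stands upright (within 0.2 rad) on the floor of the discard tray; every fresh barrel hangs upright in a slot, within 5 mm of its seat sideways and within 2.5 mm of its seated height; all at rest (all of step 3 and velocity of joint tray below 0.01 m/s and x of spent_1 in the frame of discard_tray between -0.058 and 0.058 m and y of spent_1 in the frame of discard_tray between -0.093 and 0.093 m and height (world z) of each of spent_1, spent_2, spent_3, spent_4 below 0.012 m and angle between each of spent_1, spent_2, spent_3, spent_4's own z axis and vertical below 0.2 rad and x of spent_2 in the frame of discard_tray between -0.058 and 0.058 m and y of spent_2 in the frame of discard_tray between -0.093 and 0.093 m and x of spent_3 in the frame of discard_tray between -0.058 and 0.058 m and y of spent_3 in the frame of discard_tray between -0.093 and 0.093 m and x of spent_4 in the frame of discard_tray between -0.058 and 0.058 m and y of spent_4 in the frame of discard_tray between -0.093 and 0.093 m and ((horizontal distance between fresh_1 and slot1 below 0.005 m and z of fresh_1 in the frame of slot1 between -0.0705 and -0.0655 m and angle between fresh_1's own z axis and vertical below 0.08 rad) or (horizontal distance between fresh_1 and slot2 below 0.005 m and z of fresh_1 in the frame of slot2 between -0.0705 and -0.0655 m and angle between fresh_1's own z axis and vertical below 0.08 rad) or (horizontal distance between fresh_1 and slot3 below 0.005 m and z of fresh_1 in the frame of slot3 between -0.0705 and -0.0655 m and angle between fresh_1's own z axis and vertical below 0.08 rad) or (horizontal distance between fresh_1 and slot4 below 0.005 m and z of fresh_1 in the frame of slot4 between -0.0705 and -0.0655 m and angle between fresh_1's own z axis and vertical below 0.08 rad)) and ((horizontal distance between fresh_2 and slot1 below 0.005 m and z of fresh_2 in the frame of slot1 between -0.0705 and -0.0655 m and angle between fresh_2's own z axis and vertical below 0.08 rad) or (horizontal distance between fresh_2 and slot2 below 0.005 m and z of fresh_2 in the frame of slot2 between -0.0705 and -0.0655 m and angle between fresh_2's own z axis and vertical below 0.08 rad) or (horizontal distance between fresh_2 and slot3 below 0.005 m and z of fresh_2 in the frame of slot3 between -0.0705 and -0.0655 m and angle between fresh_2's own z axis and vertical below 0.08 rad) or (horizontal distance between fresh_2 and slot4 below 0.005 m and z of fresh_2 in the frame of slot4 between -0.0705 and -0.0655 m and angle between fresh_2's own z axis and vertical below 0.08 rad)) and ((horizontal distance between fresh_3 and slot1 below 0.005 m and z of fresh_3 in the frame of slot1 between -0.0705 and -0.0655 m and angle between fresh_3's own z axis and vertical below 0.08 rad) or (horizontal distance between fresh_3 and slot2 below 0.005 m and z of fresh_3 in the frame of slot2 between -0.0705 and -0.0655 m and angle between fresh_3's own z axis and vertical below 0.08 rad) or (horizontal distance between fresh_3 and slot3 below 0.005 m and z of fresh_3 in the frame of slot3 between -0.0705 and -0.0655 m and angle between fresh_3's own z axis and vertical below 0.08 rad) or (horizontal distance between fresh_3 and slot4 below 0.005 m and z of fresh_3 in the frame of slot4 between -0.0705 and -0.0655 m and angle between fresh_3's own z axis and vertical below 0.08 rad)) and linear speed of each of spent_1, spent_2, spent_3, spent_4, fresh_1, fresh_2, fresh_3 below 0.03 m/s).
It fails at once if a bystander (reagent jar, sample cup, tally counter) is moved more than 3 cm (distance of any of reagent_jar, sample_cup, tally_counter from where it was at the start of the episode above 0.03 m).
Of spent_1, spent_2, spent_3, spent_4 only 1 to 2 are there at a start; the rules pass over those that are not, and their reading is None.
Of fresh_1, fresh_2, fresh_3 only 2 to 3 are there at a start; the rules pass over those that are not, and their reading is None.
At some moment in a run one of discard_tray may be knocked a few centimetres aside while the robot is not near it.
It also fails if it takes over 210 s, if anything falls off the work surface, if the arm or the gripper's body presses on something with over 40 N, if the wrist force passes 120 N, or if a joint passes its speed limit or range.

## Working session

There is one attempt and no reset: what is moved stays moved. The work goes in short steps, Python scripts to look and compute and a tool call to move; the robot and the scene stay as the last step left them, time stands still between calls to the robot, and variables do not carry over. Pictures are saved under pics/ and viewed, at most 14 in all, crops included, and the job is handed in when it is done.

Besides the shell and the picture viewer there is one more tool, called after ">>>" in YAML: its name, and indented under it one key for each argument. step_arm: Moves the arm, as the interface text tells. Its arguments: {"type":"object","properties":{"increments":{"type":"array"},"fingers":{"type":"number"}},"required":["increments"]}

```bash
mkdir -p pics; cat > h.py <<'E'
import numpy as np, cv2
from cell import state, imaging, env, spot_in, mark_of
def shot(cam,name=None):
    r=imaging.read_camera(cam)
    if name: cv2.imwrite('pics/'+name+'.png',r['color'][:,:,::-1])
    return r
def ray(r,uv):
    p=cv2.undistortPoints(np.array([[uv]],float),np.array(r['intrinsics']),np.array(r['distortion']))[0,0]
    T=np.linalg.inv(np.array(r['camera_from_world']))
    d=T[:3,:3]@np.array([p[0],-p[1],-1.0]); return T[:3,3],d
def atz(r,uv,z):
    o,d=ray(r,uv); return o+d*(z-o[2])/d[2]
def depth(r,uv,w=2):
    u,v=int(round(uv[0])),int(round(uv[1])); a=r['z_map'][v-w:v+w+1,u-w:u+w+1]; a=a[a>0]
    o,d=ray(r,uv); return o+d*np.median(a) if len(a) else None
def proj(r,P):
    T=np.array(r['camera_from_world']); P=np.atleast_2d(P)
    c=P@T[:3,:3].T+T[:3,3]; c=c*[1,-1,-1]
    return cv2.projectPoints(c.astype(float),np.zeros(3),np.zeros(3),np.array(r['intrinsics']),np.array(r['distortion']))[0][:,0]
def cloud(r):
    z=r['z_map']; v,u=np.nonzero(z>0)
    p=cv2.undistortPoints(np.stack([u,v],1).astype(float)[:,None],np.array(r['intrinsics']),np.array(r['distortion']))[:,0]
    c=np.stack([p[:,0],-p[:,1],-np.ones(len(u))],1)*z[v,u][:,None]
    T=np.linalg.inv(np.array(r['camera_from_world'])); return c@T[:3,:3].T+T[:3,3],u,v
E
python3 - <<'E'
from h import *
np.set_printoptions(precision=2,suppress=True)
print(state())
for cam in('scene','top'):
    r=shot(cam,cam+'0'); print(cam,np.linalg.inv(r['camera_from_world']))
    for t in ('module','push_tab','slot1','slot2','slot3','slot4','fresh_1','spent_1','discard_tray','reagent_jar','sample_cup','tally_counter'):
        for m in mark_of(cam,t):
            if m['confidence']>.3: print(t,m['uv'],m['confidence'],depth(r,m['uv']))
E
```

```text
{'t': 0.0, 'joints': array([-1.44,  0.49,  1.56, -0.  ,  1.09, -0.11]), 'qvel': array([ 0., -0., -0., -0.,  0., -0.]), 'tau': array([  0.  , -61.26, -25.82,   0.07,   0.05,  -0.  ]), 'eef_pos': array([ 143.57, -608.03,  214.06]), 'tcp_rot': array([-3.14, -0.  ,  0.23]), 'ft_force': array([ 0.17, -1.13,  0.08]), 'moment': array([-0.02,  0.05,  0.  ]), 'grip_force': 0.0, 'opening': 1.002387243027733}
scene [[   0.27    0.38   -0.89 -646.03]
 [  -0.96    0.1    -0.25 -332.05]
 [  -0.      0.92    0.39  600.05]
 [   0.      0.      0.      1.  ]]
module [342.6, 266.2] 0.61 [556.89 -41.17  10.49]
push_tab [333.0, 247.6] 0.85 [533.75 -20.62  71.64]
slot1 [327.5, 230.3] 0.69 [615.71  16.81  84.61]
slot1 [355.9, 236.9] 0.66 [618.64 -62.16  72.62]
slot1 [381.8, 241.2] 0.58 [ 565.56 -141.45   90.29]
slot2 [327.5, 230.3] 0.69 [615.71  16.81  84.61]
slot2 [355.9, 236.9] 0.66 [618.64 -62.16  72.62]
slot2 [381.8, 241.2] 0.58 [ 565.56 -141.45   90.29]
slot3 [327.5, 230.3] 0.69 [615.71  16.81  84.61]
slot3 [355.9, 236.9] 0.66 [618.64 -62.16  72.62]
slot3 [381.8, 241.2] 0.58 [ 565.56 -141.45   90.29]
[... 1420 characters left out ...]
 70.5  148.84]
slot4 [389.1, 196.8] 0.91 [ 570.37 -112.37  147.94]
slot4 [362.4, 190.4] 0.82 [581.76 -59.5  148.44]
slot4 [319.5, 186.1] 0.77 [588.33  25.37 148.44]
slot4 [296.9, 178.3] 0.6 [602.79  70.5  148.84]
fresh_1 [201.3, 210.2] 0.86 [542.82 278.87  72.83]
fresh_1 [229.3, 265.4] 0.77 [426.1  213.87  73.67]
fresh_1 [153.7, 262.2] 0.74 [428.31 385.05  51.05]
fresh_1 [389.9, 194.3] 0.5 [ 575.23 -113.73  148.88]
spent_1 [385.4, 197.8] 0.59 [ 568.41 -105.31  146.58]
discard_tray [484.0, 263.4] 0.89 [ 444.35 -351.38    2.84]
reagent_jar [461.0, 178.8] 0.82 [ 624.14 -277.04   71.32]
sample_cup [166.6, 195.9] 0.83 [575.7  365.04  45.85]
tally_counter [340.3, 297.5] 0.65 [360.5  -25.91  22.75]
```

View pics/scene0.png

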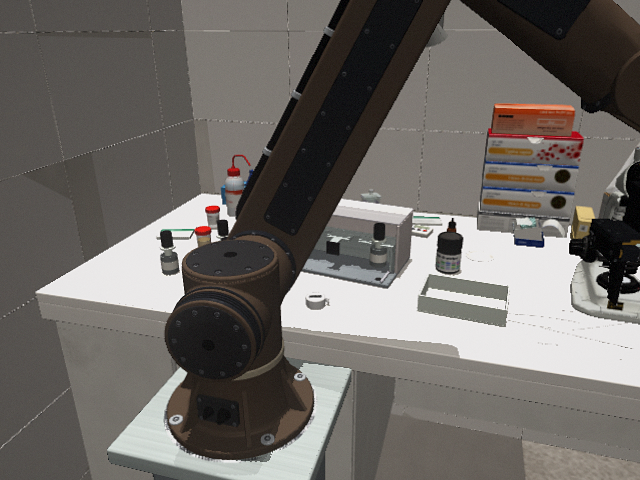

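View pics/top0.png

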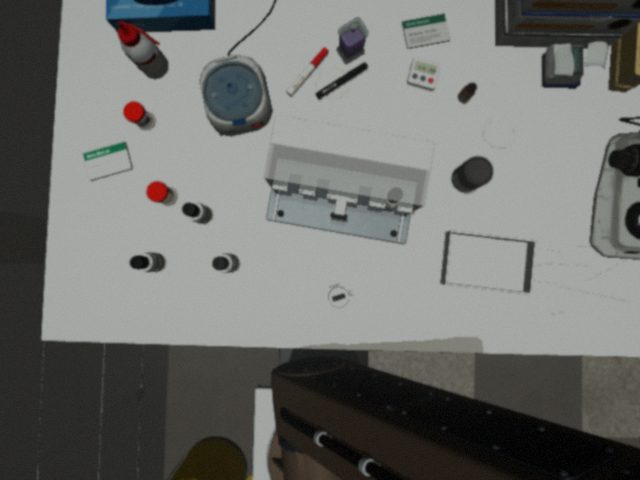

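The scene view shows the module with one spent barrel at (378,240), the discard tray at (463,300) and the jar at (449,250). The top view shows three fresh barrels at (192,210), (147,262) and (224,263), and the spent barrel under the hood at (394,195). The cup beside the barrels is at (160,191).

```bash
cat >> h.py <<'E'
S=np.array([-105,-45,45,105.])
def yawR(a): return np.array([[np.cos(a),-np.sin(a)],[np.sin(a),np.cos(a)]])
E
python3 - <<'E'
from h import *
np.set_printoptions(precision=1,suppress=True)
r=shot('top')
P,u,v=cloud(r)
for lo,hi,n in((140,156,'hood'),(8,16,'base')):
    m=(P[:,2]>lo)&(P[:,2]<hi)&(P[:,0]>430)&(P[:,0]<760)&(P[:,1]>-230)&(P[:,1]<190)
    img=np.zeros((480,640),np.uint8); img[v[m],u[m]]=1
    n_,lab,st,_=cv2.connectedComponentsWithStats(img); k=1+st[1:,4].argmax()
    mm=m&(lab[v,u]==k); Q=P[mm]
    rc=cv2.minAreaRect(Q[:,:2].astype(np.float32)); print(n,mm.sum(),np.median(Q[:,2]),rc,cv2.boxPoints(rc).tolist())
uv=sorted([m['uv'] for m in mark_of('top','slot1')][:4],key=lambda a:-a[0])
W=np.array([atz(r,a,87)[:2] for a in uv]); print(W)
A=np.polyfit(S,W,1); print('slots: dir',A[0],np.linalg.norm(A[0]),'yaw',np.arctan2(-A[0][0],A[0][1]),'org',A[1])
for m in mark_of('top','module')[:1]: print('module mark',atz(r,m['uv'],0),atz(r,m['uv'],87))
for m in mark_of('top','push_tab')[:1]: print('tab',atz(r,m['uv'],70))
# barrels: cap tops
m=(P[:,2]>95)&(P[:,2]<125)&(P[:,1]>150)&(P[:,1]<450)&(P[:,0]>350)
img=np.zeros((480,640),np.uint8); img[v[m],u[m]]=1
n_,lab,st,c=cv2.connectedComponentsWithStats(img)
for k in range(1,n_): print('cap',st[k,4],c[k],np.median(P[m&(lab[v,u]==k)],0), atz(r,c[k],113))
for m in mark_of('top','fresh_1')+spot_in('top','fresh_1'): print(m)
for t in('sample_cup','reagent_jar','tally_counter','discard_tray'): 
    for m in mark_of('top',t)[:2]: print(t,m['confidence'],atz(r,m['uv'],0))
E
```

```text
hood 10538 148.4871502475167 ((643.6419067382812, -31.953170776367188), (324.6112365722656, 131.82139587402344), 81.34447479248047) [[554.055908203125, -182.4911651611328], [684.3759765625, -202.3294219970703], [733.2279052734375, 118.58482360839844], [602.9078369140625, 138.42308044433594]]
base 4257 12.278691088209825 ((553.8441772460938, -18.18231201171875), (323.5823974609375, 93.44712829589844), 81.35620880126953) [[483.3355407714844, -171.1137237548828], [575.7213134765625, -185.15797424316406], [624.352783203125, 134.7490997314453], [531.967041015625, 148.79335021972656]]
[[ 580.5 -122.9]
 [ 591.1  -67.9]
 [ 600.9   21.8]
 [ 613.7   72.4]]
slots: dir [0.2 0.9] 0.9522430717333621 yaw -0.15840635353638946 org [596.6 -24.2]
module mark [589.1 -20.8   0. ] [576.7 -17.6  87. ]
tab [529.1  -9.5  70. ]
cap 1 [139.  28.] [918.6 412.9 124.7] [924.8 418.  113. ]
cap 2 [143.5  30.5] [914.1 403.7 123.2] [919.4 408.  113. ]
cap 1 [147.  33.] [914.8 400.9 111.4] [914.  400.2 113. ]
cap 324 [142.3  52.8] [866.5 403.5 113.1] [870.5 408.  113. ]
cap 2539 [230.7  88.7] [795.8 216.8 112.1] [795.6 216.9 113. ]
cap 176 [189.1 208.9] [540.5 293.3 113.3] [540.7 293.2 113. ]
cap 170 [137.1 261.8] [428.8 396.3 113.1] [429.  396.2 113. ]
cap 169 [218.9 262.7] [431.3 227.  112.9] [431.6 227.4 113. ]
{'uv': [150.1, 261.2], 'confidence': 0.86}
{'uv': [229.9, 261.2], 'confidence': 0.81}
{'uv': [201.4, 212.1], 'confidence': 0.8}
{'bbox': [181.0, 204.3, 211.0, 221.5], 'confidence': 0.89}
{'bbox': [131.5, 253.2, 163.6, 277.0], 'confidence': 0.87}
{'bbox': [214.0, 252.7, 240.5, 270.0], 'confidence': 0.67}
{'bbox': [270.3, 180.0, 412.5, 219.8], 'confidence': 0.44}
sample_cup 0.85 [586.9 386.9   0. ]
reagent_jar 0.83 [ 639.4 -302.5    0. ]
reagent_jar 0.51 [429.5 226.4   0. ]
tally_counter 0.62 [366.2 -28.7   0. ]
tally_counter 0.43 [597.5 -20.1   0. ]
```

```bash
cat >> h.py <<'E'
M0=np.array([596.9,-24.8]); MY=-0.151
def mod(x,y,z=0): return np.r_[M0+yawR(MY)@[x,y],z]
def plan(wps,start=None):
    """wps: list of (xyz mm, yaw). prints slide (m) & roll for each, in the axes of the pose before it"""
    s=state(); p,a=(s['eef_pos'],s['tcp_rot'][2]) if start is None else start
    for q,b in wps:
        d=np.array(q)-p; xy=yawR(a).T@d[:2]
        print('slide',np.round([xy[0]/1e3,-xy[1]/1e3,-d[2]/1e3],4),'roll',round((a-b+np.pi)%(2*np.pi)-np.pi,4),'rows',round(np.linalg.norm(d)/62.5,1)); p,a=np.array(q),b
E
python3 - <<'E'
from h import *
for s in S: print(mod(0,s),mod(-50,s),mod(-62,0))
t=mod(-122,0,160)
mid=np.array([330,-310,215])
plan([(mid,MY),(t,MY),(mod(-122,0,73),MY),(mod(-80,0,73),MY)])
E
```

```text
[ 581.10518299 -128.60522027    0.        ] [ 531.67412572 -121.08387884    0.        ] [535.60548898 -15.47353662   0.        ]
[590.13079271 -69.28795154   0.        ] [540.69973544 -61.76661011   0.        ] [535.60548898 -15.47353662   0.        ]
[603.66920729  19.68795154   0.        ] [554.23815002  27.20929298   0.        ] [535.60548898 -15.47353662   0.        ]
[612.69481701  79.00522027   0.        ] [563.26375974  86.5265617    0.        ] [535.60548898 -15.47353662   0.        ]
slide [ 0.2499 -0.2475 -0.0003] roll 0.3828 rows 5.6
slide [ 0.099  -0.3221  0.055 ] roll 0.0 rows 5.5
slide [ 0.    -0.     0.087] roll 0.0 rows 1.4
slide [ 0.042 -0.    -0.   ] roll 0.0 rows 0.7
```

>>> step_arm:
  increments:
    - {"slide": [0.25,-0.2475,0],"roll": 0.383}
    - {"slide": [0.25,-0.2475,0],"roll": 0.383}
    - {"slide": [0.25,-0.2475,0],"roll": 0.383}
    - {"slide": [0.25,-0.2475,0],"roll": 0.383}
    - {"slide": [0.25,-0.2475,0],"roll": 0.383}
  fingers: 0

```text
t: 2.42
eef_pos: [310.0, -341.6, 214.8]
tcp_rot: [3.141, -0.001, -0.152]
ft_force: [1.0, -0.2, -0.6]
opening: 0.529
grip_force: 0.0
```

```bash
python3 - <<'E'
from h import *
s=state();print(s['eef_pos'],s['qvel'])
plan([(mod(-122,0,160),MY),(mod(-122,0,73),MY)])
E
```

```text
[ 309.96903334 -341.62254994  214.84878531] [ 0.95553515 -0.23320207  0.34937992  0.00509803 -0.12188889  0.94649093]
slide [ 0.1138 -0.3565  0.0548] roll -0.0006 rows 6.1
slide [ 0.    -0.     0.087] roll 0.0 rows 1.4
```

>>> step_arm:
  increments:
    - {"slide": [0.09,-0.26,0.04],"roll": 0}
    - {"slide": [0.09,-0.26,0.04],"roll": 0}
    - {"slide": [0.09,-0.26,0.04],"roll": 0}
    - {"slide": [0.09,-0.26,0.04],"roll": 0}
    - {"slide": [0.09,-0.26,0.04],"roll": 0}
  fingers: 0

```text
t: 3.05
eef_pos: [438.1, -97.3, 174.4]
tcp_rot: [-3.142, 0.0, -0.149]
ft_force: [-0.5, -1.0, -0.4]
opening: 0.022
grip_force: 0.0
```

>>> step_arm:
  increments:
    - {"slide": [0,0,0],"roll": 0}
    - {"slide": [0,0,0],"roll": 0}

```text
t: 3.3
eef_pos: [437.2, -100.3, 174.8]
tcp_rot: [3.141, -0.0, -0.151]
ft_force: [0.4, -0.6, 0.5]
opening: 0.004
grip_force: 0.0
```

```bash
python3 - <<'E'
from h import *
s=state();print(s['eef_pos'],s['qvel'].round(3),s['opening'])
plan([(mod(-122,0,160),MY),(mod(-122,0,73),MY),(mod(-80,0,73),MY)])
E
```

```text
[ 437.21564868 -100.30845378  174.75301377] [-0.019 -0.004  0.002  0.001  0.002  0.002] 0.004348017151598303
slide [ 0.0245 -0.0987  0.0148] roll -0.0001 rows 1.6
slide [ 0.    -0.     0.087] roll 0.0 rows 1.4
slide [ 0.042 -0.    -0.   ] roll 0.0 rows 0.7
```

>>> step_arm:
  increments:
    - {"slide": [0.0245,-0.0985,0.0145],"roll": 0}
    - {"slide": [0.0245,-0.0985,0.0145],"roll": 0}
    - {"slide": [0.0245,-0.0985,0.0145],"roll": 0}

```text
t: 3.68
eef_pos: [476.7, -5.7, 159.9]
tcp_rot: [3.142, 0.0, -0.15]
ft_force: [0.3, -0.3, 0.8]
opening: 0.003
grip_force: 0.0
```

>>> step_arm:
  increments:
    - {"slide": [0,0,0.045],"roll": 0}
    - {"slide": [0,0,0.087],"roll": 0}
    - {"slide": [0.02,0,0.087],"roll": 0}
    - {"slide": [0.038,0,0.087],"roll": 0}
    - {"slide": [0.038,0,0.087],"roll": 0}

```text
t: 4.3
eef_pos: [514.4, -13.7, 73.2]
tcp_rot: [3.141, -0.001, -0.153]
ft_force: [0.2, 0.8, -0.4]
opening: 0.0
grip_force: 0.0
```

>>> step_arm:
  increments:
    - {"slide": [0.004,0,0],"roll": 0}
    - {"slide": [0.008,0,0],"roll": 0}
    - {"slide": [0.012,0,0],"roll": 0}
    - {"slide": [0.015,0,0],"roll": 0}
    - {"slide": [0.015,0,0],"roll": 0}

```text
t: 4.92
eef_pos: [528.2, -14.1, 73.1]
tcp_rot: [3.141, 0.001, -0.151]
ft_force: [-3.7, -0.7, 2.8]
opening: 0.003
grip_force: 2.2
```

>>> step_arm:
  increments:
    - {"slide": [0.003,0,0],"roll": 0}
    - {"slide": [0.006,0,0],"roll": 0}
    - {"slide": [0.009,0,0],"roll": 0}
    - {"slide": [0.01,0,0],"roll": 0}
    - {"slide": [0.01,0,0],"roll": 0}

```text
t: 5.55
eef_pos: [535.4, -15.2, 73.0]
tcp_rot: [3.141, 0.007, -0.151]
ft_force: [-17.2, -0.2, 12.0]
opening: 0.004
grip_force: 8.4
```

>>> step_arm:
  increments:
    - {"slide": [-0.03,0,0],"roll": 0}
    - {"slide": [-0.07,0,0],"roll": 0}
    - {"slide": [-0.09,0,0],"roll": 0}
    - {"slide": [-0.09,0,-0.05],"roll": 0}
    - {"slide": [-0.09,0,-0.1],"roll": 0}

```text
t: 6.18
eef_pos: [449.7, -1.9, 174.4]
tcp_rot: [-3.142, -0.0, -0.151]
ft_force: [0.9, -0.4, 0.3]
opening: 0.005
grip_force: 0.0
```

>>> step_arm:
  increments:
    - {"slide": [0,0,-0.05],"roll": 0}
    - {"slide": [-0.01,-0.05,-0.08],"roll": 0}
    - {"slide": [-0.01,-0.1,-0.08],"roll": 0}
    - {"slide": [-0.01,-0.16,-0.08],"roll": 0}
    - {"slide": [-0.01,-0.16,-0.08],"roll": 0}
  fingers: 0.55

```text
t: 6.8
eef_pos: [464.1, 160.9, 253.1]
tcp_rot: [-3.141, -0.001, -0.147]
ft_force: [0.2, 0.4, -0.5]
opening: 0.473
grip_force: 0.0
```

```bash
python3 - <<'E'
from h import *
np.set_printoptions(precision=1,suppress=True)
r=shot('top','top1'); s=shot('scene','scene1'); print(state()['eef_pos'])
for cam,q in(('top',r),('scene',s)):
    for t in('slot1','push_tab','spent_1'):
        z={'slot1':87,'push_tab':70,'spent_1':19}[t]
        for m in mark_of(cam,t)[:6]:
            w=atz(q,m['uv'],z); print(cam,t,m['uv'],round(m['confidence'],2),w,'mod',yawR(MY).T@(w[:2]-M0))
c=np.vstack([r['color'][120:260,230:450]]); c=cv2.resize(c,None,fx=3,fy=3,interpolation=cv2.INTER_CUBIC)
d=cv2.resize(s['color'][190:300,280:460],None,fx=3.6,fy=3.6,interpolation=cv2.INTER_CUBIC)[:, :]
cv2.imwrite('pics/a.png',c[:,:,::-1]);cv2.imwrite('pics/b.png',d[:,:,::-1])
E
```

```text
[463.8 158.  252.9]
top slot1 [293.4, 201.3] 0.82 [564.9  80.3  87. ] mod [-47.5  99.1]
top slot1 [359.1, 213.3] 0.71 [542.8 -58.8  87. ] mod [-48.4 -41.7]
top slot1 [317.4, 211.6] 0.69 [544.2  29.1  87. ] mod [-60.2  45.3]
top slot1 [388.5, 220.6] 0.56 [ 528.9 -120.8   87. ] mod [ -52.8 -105.1]
top push_tab [332.8, 242.3] 0.76 [481.   -5.3  70. ] mod [-117.5    1.9]
top push_tab [382.6, 222.2] 0.64 [ 526.7 -110.7   70. ] mod [-56.5 -95.5]
top spent_1 [383.7, 220.9] 0.62 [ 534.2 -119.9   19. ] mod [ -47.7 -103.4]
scene slot1 [376.4, 247.6] 0.98 [ 528.6 -134.4   87. ] mod [ -51.  -118.6]
scene slot1 [296.5, 235.4] 0.85 [552.2  84.6  87. ] mod [-60.6 101.5]
scene slot1 [319.1, 236.2] 0.71 [562.9  25.2  87. ] mod [-41.1  44.4]
scene slot1 [347.2, 241.7] 0.7 [546.2 -55.1  87. ] mod [-45.6 -37.5]
scene push_tab [171.2, 271.3] 0.26 [301.  309.3  70. ] mod [-342.8  285.8]
scene spent_1 [369.3, 272.2] 0.78 [ 523.3 -119.6   19. ] mod [ -58.5 -104.8]
```

View pics/a.png

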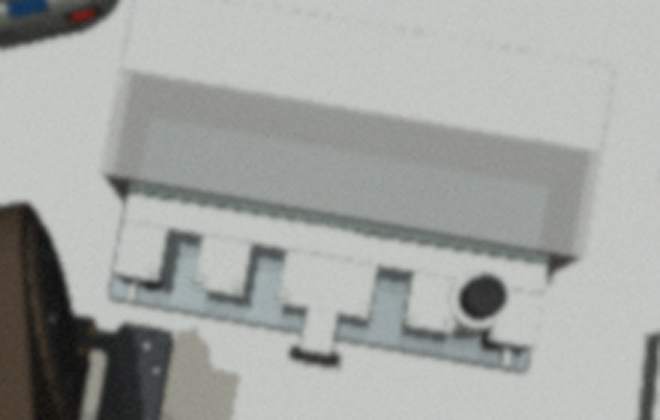

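View pics/b.png

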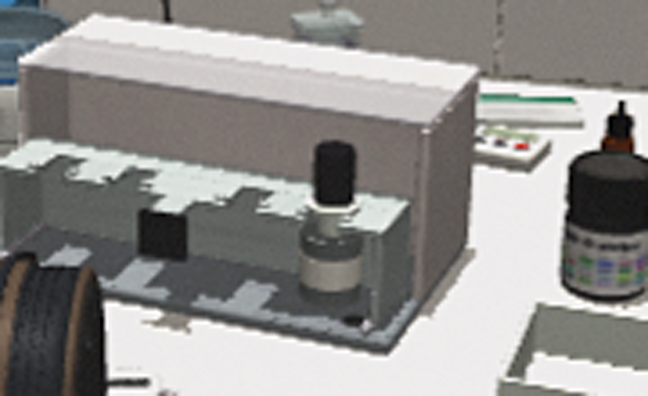

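The carriage has popped out. One spent barrel (cap at about (483,298) in the crop) sits in slot 1, and slots 2–4 are empty.

```bash
cat >> h.py <<'E'
def caps(r,zc,box,tol=8):
    """centres of cap tops at height zc within box x0,x1,y0,y1"""
    P,u,v=cloud(r); x0,x1,y0,y1=box
    m=(abs(P[:,2]-zc)<tol)&(P[:,0]>x0)&(P[:,0]<x1)&(P[:,1]>y0)&(P[:,1]<y1)
    img=np.zeros((480,640),np.uint8); img[v[m],u[m]]=1
    n,lab,st,c=cv2.connectedComponentsWithStats(img)
    return [(st[k,4],np.median(P[m&(lab[v,u]==k),2]).round(1),atz(r,c[k],zc).round(1)) for k in range(1,n) if st[k,4]>60]
def tray(r):
    P,u,v=cloud(r); m=(abs(P[:,2]-42)<6)&(P[:,0]>250)&(P[:,0]<560)&(P[:,1]>-520)&(P[:,1]<-220)
    rc=cv2.minAreaRect(P[m][:,:2].astype(np.float32)); return m.sum(),rc
E
python3 - <<'E'
from h import *
np.set_printoptions(precision=1,suppress=True,linewidth=200)
r=shot('top')
P,u,v=cloud(r); Q=(P[:,:2]-M0)@yawR(MY)
m=(abs(P[:,2]-87)<8)&(Q[:,0]>-130)&(Q[:,0]<-20)&(abs(Q[:,1])<165)
print('plate z',np.median(P[m,2]),'front', [np.percentile(Q[m&(abs(Q[:,1]-y)<12),0],2).round(1) for y in(-135,-75,25,75,135)])
print('y ext',Q[m,1].min(),Q[m,1].max())
b=m&(Q[:,0]>-76)&(Q[:,0]<-54)
ys=np.sort(Q[b,1]); g=np.diff(ys); print([(ys[i].round(1),ys[i+1].round(1),(ys[i]+ys[i+1])/2) for i in np.nonzero(g>8)[0]])
for y in(-45,45,105): 
    f=(abs(Q[:,1]-y)<6)&m; print(y,'back edge min x',np.percentile(Q[f,0],2))
t=(abs(P[:,2]-87)<8)&(Q[:,0]<-95)&(Q[:,0]>-130)&(abs(Q[:,1])<40); print('tab',Q[t].min(0),Q[t].max(0),t.sum())
c=caps(r,132,(480,600,-180,-80)); print('spent cap',c,[yawR(MY).T@(k[2][:2]-M0) for k in c])
print(caps(r,113,(350,600,150,450)))
print(tray(r))
E
```

```text
plate z 87.53015095387286 front [np.float64(-75.9), np.float64(-75.8), np.float64(-107.1), np.float64(-75.7), np.float64(-75.6)]
y ext -149.87571862079628 150.5449476908184
[(np.float64(-57.4), np.float64(-32.1), np.float64(-44.754950535079274)), (np.float64(32.4), np.float64(57.7), np.float64(45.05560502151651)), (np.float64(92.2), np.float64(117.4), np.float64(104.77697963341018))]
-45 back edge min x -38.190608502219355
45 back edge min x -38.28859016784787
105 back edge min x -38.25400735849161
tab [-112.2  -17.8] [-95.1  18.1] 112
spent cap [(np.int32(161), np.float64(132.5), array([ 530.4, -120.1,  132. ]))] [array([ -51.4, -104.2])]
[]
(np.int64(611), ((447.7660217285156, -351.7409973144531), (190.12384033203125, 120.4809341430664), 84.71620178222656))
```

```bash
python3 - <<'E'
from h import *
print(state()['eef_pos'],state()['opening'])
plan([(mod(-51,-104.5,215),MY),(mod(-51,-104.5,98),MY)])
E
```

```text
[464.08484605 156.86554589 253.1932633 ] 0.5542059058196439
slide [0.108  0.264  0.0382] roll -0.0016 rows 4.6
slide [ 0.    -0.     0.117] roll 0.0 rows 1.9
```

>>> step_arm:
  increments:
    - {"slide": [0.108,0.264,0.038],"roll": 0}
    - {"slide": [0.108,0.264,0.038],"roll": 0}
    - {"slide": [0.108,0.264,0.038],"roll": 0}
    - {"slide": [0.108,0.264,0.038],"roll": 0}
    - {"slide": [0.108,0.264,0.038],"roll": 0}

```text
t: 7.88
eef_pos: [531.0, -122.9, 214.6]
tcp_rot: [3.141, 0.0, -0.154]
ft_force: [0.5, 0.2, -0.0]
opening: 0.547
grip_force: 0.0
```

>>> step_arm:
  increments:
    - {"slide": [0,0,0],"roll": 0}
    - {"slide": [0,0,0.03],"roll": 0}
    - {"slide": [0,0,0.06],"roll": 0}
    - {"slide": [0,0,0.07],"roll": 0}
    - {"slide": [0,0,0.07],"roll": 0}

```text
t: 8.5
eef_pos: [530.9, -119.2, 145.3]
tcp_rot: [-3.142, 0.0, -0.151]
ft_force: [0.1, 0.6, -0.2]
opening: 0.554
grip_force: 0.0
```

```bash
python3 - <<'E'
from h import *
print(state()['eef_pos'],state()['opening'],yawR(MY).T@(state()['eef_pos'][:2]-M0))
plan([(mod(-51,-104.5,98),MY)])
E
```

```text
[ 530.9235074  -119.18445294  145.2967697 ] 0.5537886334447291 [ -51.02780175 -103.23510052]
slide [0.     0.0013 0.0473] roll 0.0002 rows 0.8
```

Now descend, grip, lift 8 mm, and slide out.

>>> step_arm:
  increments:
    - {"slide": [0,0.001,0.025],"roll": 0}
    - {"slide": [0,0.001,0.047],"roll": 0}
    - {"slide": [0,0.001,0.047],"roll": 0}

```text
t: 8.88
eef_pos: [530.7, -120.4, 98.2]
tcp_rot: [-3.142, 0.001, -0.151]
ft_force: [-0.0, 1.0, 1.6]
opening: 0.553
grip_force: 0.0
```

>>> step_arm:
  increments:
    - {"slide": [0,0,0],"roll": 0}
    - {"slide": [0,0,0],"roll": 0}
    - {"slide": [0,0,0],"roll": 0}
    - {"slide": [0,0,0],"roll": 0}
    - {"slide": [0,0,0],"roll": 0}
  fingers: 0.1

```text
t: 9.5
eef_pos: [531.2, -120.9, 98.8]
tcp_rot: [3.141, -0.001, -0.151]
ft_force: [-0.7, -1.7, 6.9]
opening: 0.29
grip_force: 30.0
```

>>> step_arm:
  increments:
    - {"slide": [0,0,-0.004],"roll": 0}
    - {"slide": [0,0,-0.008],"roll": 0}
    - {"slide": [0,0,-0.008],"roll": 0}
    - {"slide": [0,0,-0.008],"roll": 0}

```text
t: 10.0
eef_pos: [530.8, -120.6, 106.1]
tcp_rot: [3.142, 0.0, -0.151]
ft_force: [-0.5, -0.8, 0.1]
opening: 0.29
grip_force: 30.0
```

>>> step_arm:
  increments:
    - {"slide": [-0.012,0,0],"roll": 0}
    - {"slide": [-0.025,0,0],"roll": 0}
    - {"slide": [-0.04,0,0],"roll": 0}
    - {"slide": [-0.06,0,0],"roll": 0}
    - {"slide": [-0.08,0,0],"roll": 0}

```text
t: 10.62
eef_pos: [450.2, -108.2, 106.2]
tcp_rot: [-3.142, 0.0, -0.151]
ft_force: [-0.2, 0.2, -1.2]
opening: 0.289
grip_force: 30.0
```

>>> step_arm:
  increments:
    - {"slide": [0,0.02,-0.04],"roll": 0}
    - {"slide": [0,0.05,-0.06],"roll": 0}
    - {"slide": [0,0.1,-0.07],"roll": 0}
    - {"slide": [0,0.1,-0.07],"roll": 0}

```text
t: 11.12
eef_pos: [435.8, -209.6, 176.8]
tcp_rot: [3.141, -0.002, -0.154]
ft_force: [-0.3, 0.4, -1.4]
opening: 0.29
grip_force: 30.0
```

```bash
python3 - <<'E'
from h import *
s=state();print(s['eef_pos'],s['opening'],s['ft_force'],s['qvel'].round(2))
r=shot('top','top2'); n,rc=tray(r); print(n,rc); print(caps(r,113,(350,600,150,450)))
c=rc[0]
plan([(np.r_[c,175],MY),(np.r_[c,88],MY)])
E
```

```text
[ 435.80485544 -209.592172    176.8247267 ] 0.2900059879052954 [-0.28425038  0.37582554 -1.43919956] [ 0.05  0.01  0.04  0.01 -0.01  0.04]
106 ((498.09283447265625, -356.74066162109375), (190.26405334472656, 28.829984664916992), 81.21244049072266)
[(np.int32(151), np.float64(113.6), array([541.3, 295. , 113. ])), (np.int32(148), np.float64(113.3), array([428.7, 397.8, 113. ])), (np.int32(156), np.float64(113.2), array([431.6, 228.2, 113. ]))]
slide [0.0844 0.1373 0.0013] roll -0.0027 rows 2.6
slide [ 0.    -0.     0.087] roll 0.0 rows 1.4
```

```bash
python3 - <<'E'
from h import *
for cam in('top','scene'):
    r=shot(cam,cam+'3'); P,u,v=cloud(r); m=(abs(P[:,2]-42)<5)&(P[:,0]>250)&(P[:,0]<560)&(P[:,1]>-520)&(P[:,1]<-220)
    Q=P[m]; print(cam,m.sum(),Q.min(0),Q.max(0))
    f=Q[np.abs(Q[:,0]-505)<14]; 
    if len(f)>20: print('far wall fit',np.polyfit(f[:,1],f[:,0],1),len(f))
    for k in spot_in(cam,'discard_tray')[:2]: print(k)
    for k in mark_of(cam,'discard_tray')[:2]: print(k['confidence'],atz(r,k['uv'],0))
E
```

```text
top 93 [ 469.64868379 -450.22317718   37.32532762] [ 515.72354176 -261.60974538   44.67896798]
far wall fit [7.59496368e-02 5.31163143e+02] 68
{'bbox': [446.2, 231.2, 533.5, 254.1], 'confidence': 0.8}
0.39 [555.26439083  30.01688774   0.        ]
scene 513 [ 375.90285374 -452.73484195   37.01957279] [ 513.4609961  -254.84846257   44.68872108]
far wall fit [7.72616976e-02 5.29715868e+02] 202
{'bbox': [415.9, 274.7, 509.1, 323.3], 'confidence': 0.96}
{'bbox': [277.8, 229.4, 396.1, 276.9], 'confidence': 0.36}
0.89 [ 434.15265764 -354.6213815     0.        ]
```

View pics/top3.png

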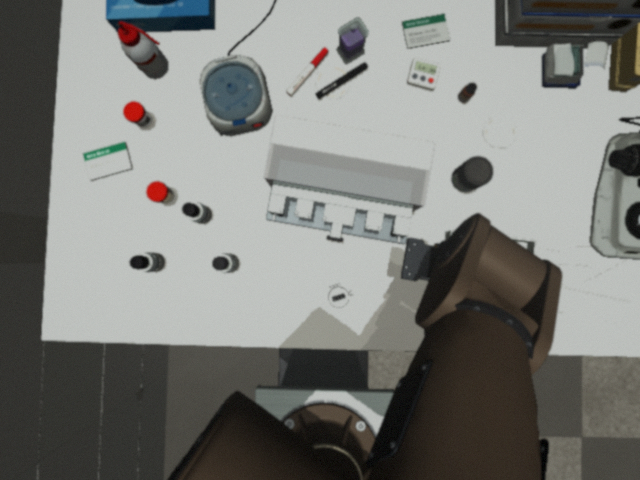

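The top view matches the first measurement: the tray's far wall at about (490,240) is still in place, and the carriage is out and empty. I'll place the barrel at the tray centre.

```bash
python3 - <<'E'
from h import *
c=[447.5,-351.7]
plan([(np.r_[c,170],MY),(np.r_[c,84],MY)])
E
```

```text
slide [0.0325 0.1419 0.0059] roll 0.001 rows 2.3
slide [ 0.    -0.     0.086] roll 0.0 rows 1.4
```

>>> step_arm:
  increments:
    - {"slide": [0.01,0.05,0.002],"roll": 0}
    - {"slide": [0.022,0.1,0.004],"roll": 0}
    - {"slide": [0.0325,0.142,0.006],"roll": 0}
    - {"slide": [0.0325,0.142,0.006],"roll": 0}
    - {"slide": [0.0325,0.142,0.006],"roll": 0}

```text
t: 12.1
eef_pos: [447.2, -351.7, 169.7]
tcp_rot: [-3.141, 0.001, -0.151]
ft_force: [0.2, 0.4, -0.8]
opening: 0.289
grip_force: 30.0
```

>>> step_arm:
  increments:
    - {"slide": [0,0,0.04],"roll": 0}
    - {"slide": [0,0,0.07],"roll": 0}
    - {"slide": [0,0,0.08],"roll": 0}
    - {"slide": [0,0,0.085],"roll": 0}
    - {"slide": [0,0,0.085],"roll": 0}

```text
t: 12.72
eef_pos: [447.7, -352.7, 85.8]
tcp_rot: [3.141, -0.001, -0.151]
ft_force: [0.8, 0.1, -0.1]
opening: 0.287
grip_force: 30.0
```

>>> step_arm:
  increments:
    - {"slide": [0,0,0.001],"roll": 0}
    - {"slide": [0,0,0.002],"roll": 0}
    - {"slide": [0,0,0.002],"roll": 0}

```text
t: 13.1
eef_pos: [447.7, -353.0, 83.9]
tcp_rot: [3.141, -0.001, -0.151]
ft_force: [-0.4, 0.8, 6.1]
opening: 0.292
grip_force: 30.0
```

>>> step_arm:
  increments:
    - {"slide": [0,0,0],"roll": 0}
    - {"slide": [0,0,0],"roll": 0}
    - {"slide": [0,0,0],"roll": 0}
    - {"slide": [0,0,0],"roll": 0}
  fingers: 0.6

```text
t: 13.6
eef_pos: [447.4, -352.7, 83.1]
tcp_rot: [3.142, 0.0, -0.151]
ft_force: [-0.5, -0.3, -0.8]
opening: 0.591
grip_force: 0.0
```

>>> step_arm:
  increments:
    - {"slide": [0,0,-0.03],"roll": 0}
    - {"slide": [0,0,-0.08],"roll": 0}
    - {"slide": [0,0,-0.13],"roll": 0}
    - {"slide": [0,0,-0.13],"roll": 0}

```text
t: 14.1
eef_pos: [448.4, -353.6, 216.7]
tcp_rot: [3.138, -0.005, -0.151]
ft_force: [0.2, 0.6, -0.5]
opening: 0.6
grip_force: 0.0
```

```bash
python3 - <<'E'
from h import *
s=state();print(s['eef_pos'])
f=np.array([431.6,227.9])
plan([(np.array([440,-60,215]),MY),(np.r_[f,200],MY),(np.r_[f,82],MY)])
E
```

```text
[ 448.36365122 -353.59951913  216.67534827]
slide [-0.0525 -0.289   0.0017] roll -0.0001 rows 4.7
slide [-0.0516 -0.2834  0.015 ] roll 0.0 rows 4.6
slide [ 0.    -0.     0.118] roll 0.0 rows 1.9
```

>>> step_arm:
  increments:
    - {"slide": [-0.0525,-0.289,0.002],"roll": 0}
    - {"slide": [-0.0525,-0.289,0.002],"roll": 0}
    - {"slide": [-0.0525,-0.289,0.002],"roll": 0}
    - {"slide": [-0.0525,-0.289,0.002],"roll": 0}
    - {"slide": [-0.0525,-0.289,0.002],"roll": 0}

```text
t: 14.72
eef_pos: [438.1, -56.8, 210.3]
tcp_rot: [-3.141, 0.001, -0.15]
ft_force: [-0.0, 0.4, 0.7]
opening: 0.599
grip_force: 0.0
```

>>> step_arm:
  increments:
    - {"slide": [-0.0515,-0.283,0.015],"roll": 0}
    - {"slide": [-0.0515,-0.283,0.015],"roll": 0}
    - {"slide": [-0.0515,-0.283,0.015],"roll": 0}
    - {"slide": [-0.0515,-0.283,0.015],"roll": 0}
    - {"slide": [-0.0515,-0.283,0.015],"roll": 0}

```text
t: 15.35
eef_pos: [429.7, 230.8, 194.9]
tcp_rot: [3.141, 0.001, -0.149]
ft_force: [1.5, 0.1, 0.8]
opening: 0.599
grip_force: 0.0
```

>>> step_arm:
  increments:
    - {"slide": [0,0,0],"roll": 0}
    - {"slide": [0,0,0],"roll": 0}

```text
t: 15.6
eef_pos: [430.3, 227.9, 195.3]
tcp_rot: [3.141, 0.001, -0.151]
ft_force: [-0.1, 0.7, 0.5]
opening: 0.602
grip_force: 0.0
```

```bash
python3 - <<'E'
from h import *
s=state();print(s['eef_pos'],s['joints'])
f=np.array([431.6,227.9])
plan([(np.r_[f,82],MY)])
r=shot('top'); print(caps(r,113,(350,600,150,450))); print(caps(r,117,(350,600,-450,-250)),tray(r))
q=shot('scene'); print(caps(q,113,(350,600,150,450)))
E
```

```text
[430.30852405 227.94570855 195.3321047 ] [ 3.51533369e-01  3.20703694e-01  1.91124615e+00 -3.05427030e-04
  9.11214243e-01  2.07334374e+00]
slide [ 1.300e-03 -1.000e-04  1.133e-01] roll 0.0002 rows 1.8
[(np.int32(149), np.float64(113.5), array([541.7, 294.6, 113. ]))]
[(np.int32(159), np.float64(116.6), array([ 419.6, -344.8,  117. ]))] (np.int64(655), ((419.4042053222656, -348.5594482421875), (191.7908477783203, 120.40419006347656), 84.60093688964844))
[(np.int32(63), np.float64(110.8), array([416.3, 389.1, 113. ]))]
```

The tray was knocked about 28 mm, but the spent barrel is still upright near its centre. Next I'll grasp the first fresh barrel.

>>> step_arm:
  increments:
    - {"slide": [0.0015,0,0.05],"roll": 0}
    - {"slide": [0.0015,0,0.1],"roll": 0}
    - {"slide": [0.0015,0,0.114],"roll": 0}
    - {"slide": [0.0015,0,0.114],"roll": 0}

```text
t: 16.2
eef_pos: [432.5, 227.7, 82.2]
tcp_rot: [3.141, 0.001, -0.152]
ft_force: [0.4, -0.7, -0.3]
opening: 0.603
grip_force: 0.0
```

>>> step_arm:
  increments:
    - {"slide": [0,0,0],"roll": 0}
    - {"slide": [0,0,0],"roll": 0}
    - {"slide": [0,0,0],"roll": 0}
    - {"slide": [0,0,0],"roll": 0}
    - {"slide": [0,0,0],"roll": 0}
  fingers: 0.1

```text
t: 16.82
eef_pos: [432.5, 228.3, 82.5]
tcp_rot: [-3.141, -0.001, -0.151]
ft_force: [-0.8, -1.1, 6.6]
opening: 0.29
grip_force: 30.0
```

```bash
python3 - <<'E'
from h import *
s=state();print(s['eef_pos'],s['opening'],s['grip_force'])
z=s['eef_pos'][2]
# barrel bottom at bench -> insert with bottom at 19+8=27
plan([(s['eef_pos']+[0,0,60],MY),(mod(-135,45,z+27),MY),(mod(-50,45,z+27),MY),(mod(-50,45,z+19),MY)])
E
```

```text
[432.48705146 228.27810482  82.53507589] 0.28975779362863446 29.952329099178314
slide [ 0.   -0.   -0.06] roll -0.0001 rows 1.0
slide [0.0656 0.1805 0.033 ] roll 0.0 rows 3.1
slide [ 0.085  0.    -0.   ] roll 0.0 rows 1.4
slide [ 0.    -0.     0.008] roll 0.0 rows 0.1
```

>>> step_arm:
  increments:
    - {"slide": [0,0,-0.03],"roll": 0}
    - {"slide": [0.02,0.05,-0.06],"roll": 0}
    - {"slide": [0.04,0.1,-0.06],"roll": 0}
    - {"slide": [0.055,0.15,-0.05],"roll": 0}
    - {"slide": [0.0655,0.1805,-0.03],"roll": 0}

```text
t: 17.45
eef_pos: [470.2, 37.9, 112.3]
tcp_rot: [3.142, -0.002, -0.152]
ft_force: [-0.8, 0.4, -1.4]
opening: 0.288
grip_force: 29.9
```

>>> step_arm:
  increments:
    - {"slide": [0,0,0],"roll": 0}
    - {"slide": [0,0,0],"roll": 0}
    - {"slide": [0,0,0],"roll": 0}

```text
t: 17.82
eef_pos: [469.8, 40.8, 112.5]
tcp_rot: [-3.142, -0.001, -0.15]
ft_force: [-0.1, -0.7, -2.2]
opening: 0.289
grip_force: 29.9
```

```bash
python3 - <<'E'
from h import *
s=state();print(s['eef_pos'],s['opening'],s['grip_force'],yawR(MY).T@(s['eef_pos'][:2]-M0))
plan([(mod(-49.5,45,82+27.5),MY)])
E
```

```text
[469.81575657  40.75178616 112.51881938] 0.2887014305528794 29.936503171920776 [-135.49891761   45.68900221]
slide [0.086  0.0008 0.003 ] roll 0.0011 rows 1.4
```

>>> step_arm:
  increments:
    - {"slide": [0.02,0.0007,0.002],"roll": 0}
    - {"slide": [0.04,0.0007,0.002],"roll": 0}
    - {"slide": [0.055,0.0007,0.002],"roll": 0}
    - {"slide": [0.07,0.0007,0.002],"roll": 0}
    - {"slide": [0.08,0.0007,0.002],"roll": 0}

```text
t: 18.45
eef_pos: [549.5, 27.2, 110.1]
tcp_rot: [3.142, -0.0, -0.151]
ft_force: [-0.6, -0.0, -0.7]
opening: 0.288
grip_force: 29.9
```

>>> step_arm:
  increments:
    - {"slide": [0.003,0,0],"roll": 0}
    - {"slide": [0.006,0,0],"roll": 0}
    - {"slide": [0.006,0,0],"roll": 0}
    - {"slide": [0.006,0,0],"roll": 0}

```text
t: 18.95
eef_pos: [554.5, 26.3, 110.1]
tcp_rot: [3.141, 0.0, -0.151]
ft_force: [-0.1, -0.2, -1.4]
opening: 0.294
grip_force: 29.9
```

```bash
python3 - <<'E'
from h import *
s=state();print(s['eef_pos'],s['ft_force'],yawR(MY).T@(s['eef_pos'][:2]-M0))
E
```

```text
[554.45066643  26.2584761  110.14149286] [-0.14010987 -0.15627821 -1.42023373] [-49.64687342  44.09197049]
```

>>> step_arm:
  increments:
    - {"slide": [0,-0.0006,0.004],"roll": 0}
    - {"slide": [0,-0.0006,0.007],"roll": 0}
    - {"slide": [0,-0.0006,0.0085],"roll": 0}
    - {"slide": [0,-0.0006,0.0085],"roll": 0}

```text
t: 19.45
eef_pos: [554.7, 26.8, 101.6]
tcp_rot: [3.141, 0.0, -0.151]
ft_force: [-1.0, -0.6, -0.8]
opening: 0.292
grip_force: 29.9
```

Next: lower until contact, release, and back out upward.

>>> step_arm:
  increments:
    - {"slide": [0,0,0.001],"roll": 0}
    - {"slide": [0,0,0.001],"roll": 0}

```text
t: 19.7
eef_pos: [555.1, 26.7, 101.5]
tcp_rot: [3.142, -0.001, -0.151]
ft_force: [-3.0, -0.3, 9.3]
opening: 0.29
grip_force: 30.0
```

>>> step_arm:
  increments:
    - {"slide": [0,0,0],"roll": 0}
    - {"slide": [0,0,0],"roll": 0}
    - {"slide": [0,0,0],"roll": 0}
    - {"slide": [0,0,0],"roll": 0}
  fingers: 0.55

```text
t: 20.2
eef_pos: [554.8, 26.8, 100.5]
tcp_rot: [3.142, 0.0, -0.151]
ft_force: [-0.3, 0.4, -0.0]
opening: 0.547
grip_force: 0.0
```

>>> step_arm:
  increments:
    - {"slide": [0,0,-0.02],"roll": 0}
    - {"slide": [0,0,-0.06],"roll": 0}
    - {"slide": [0,0,-0.11],"roll": 0}
    - {"slide": [-0.03,-0.06,-0.11],"roll": 0}
    - {"slide": [-0.03,-0.1,-0.11],"roll": 0}

```text
t: 20.82
eef_pos: [539.3, 131.5, 211.5]
tcp_rot: [-3.141, -0.001, -0.152]
ft_force: [0.3, -0.9, -0.6]
opening: 0.55
grip_force: 0.0
```

```bash
python3 - <<'E'
from h import *
s=state();print(s['eef_pos'])
f=np.array([541.5,294.5])
plan([(np.r_[f,205],MY)])
r=shot('top'); print(caps(r,113,(350,600,150,450)))
for k in caps(r,132,(480,650,-180,150)): print(k,yawR(MY).T@(k[2][:2]-M0))
E
```

```text
[539.25235596 131.48259887 211.47203974]
slide [-0.0224 -0.1615  0.0065] roll -0.0008 rows 2.6
[(np.int32(150), np.float64(113.5), array([428.9, 397.8, 113. ]))]
(np.int32(154), np.float64(132.3), array([553.6,  29.4, 132. ])) [-50.96042971  47.0697844 ]
```

>>> step_arm:
  increments:
    - {"slide": [-0.0225,-0.162,0.0065],"roll": 0}
    - {"slide": [-0.0225,-0.162,0.0065],"roll": 0}
    - {"slide": [-0.0225,-0.162,0.0065],"roll": 0}
    - {"slide": [-0.0225,-0.162,0.0065],"roll": 0}
    - {"slide": [-0.0225,-0.162,0.0065],"roll": 0}

```text
t: 21.5
eef_pos: [542.2, 293.2, 203.9]
tcp_rot: [3.141, 0.0, -0.151]
ft_force: [0.6, -0.2, 0.3]
opening: 0.547
grip_force: 0.0
```

```bash
python3 - <<'E'
from h import *
s=state();print(s['eef_pos'])
f=np.array([541.5,294.4])
plan([(np.r_[f,82],MY)])
r=shot('top'); q=shot('scene')
for k in caps(r,132,(480,650,-180,150))+caps(q,132,(480,650,-180,150)): print(k,yawR(MY).T@(k[2][:2]-M0))
E
```

```text
[542.24898914 293.16635487 203.90588173]
slide [-0.0009 -0.0011  0.1219] roll -0.0 rows 2.0
(np.int32(155), np.float64(132.2), array([553.6,  29.4, 132. ])) [-50.96042971  47.0697844 ]
```

>>> step_arm:
  increments:
    - {"slide": [-0.001,-0.001,0.05],"roll": 0}
    - {"slide": [-0.001,-0.001,0.1],"roll": 0}
    - {"slide": [-0.001,-0.001,0.122],"roll": 0}
    - {"slide": [-0.001,-0.001,0.122],"roll": 0}

```text
t: 22.1
eef_pos: [541.2, 293.6, 80.9]
tcp_rot: [3.14, 0.002, -0.153]
ft_force: [0.4, 0.7, 0.3]
opening: 0.555
grip_force: 0.0
```

>>> step_arm:
  increments:
    - {"slide": [0,0,0],"roll": 0}
    - {"slide": [0,0,0],"roll": 0}
    - {"slide": [0,0,0],"roll": 0}
    - {"slide": [0,0,0],"roll": 0}
    - {"slide": [0,0,0],"roll": 0}
  fingers: 0.1

```text
t: 22.72
eef_pos: [541.9, 295.0, 82.9]
tcp_rot: [-3.141, -0.001, -0.151]
ft_force: [-0.4, -1.6, 6.5]
opening: 0.286
grip_force: 30.0
```

```bash
python3 - <<'E'
from h import *
s=state();print(s['eef_pos'],s['opening'],s['grip_force'])
p=s['eef_pos'];z=p[2]
plan([(p+[0,0,60],MY),(mod(-135,105,z+60),MY),(mod(-135,105,z+27),MY)])
E
```

```text
[541.89093442 294.9838811   82.90065948] 0.2864304157777311 29.960459768772125
slide [ 0.   -0.   -0.06] roll -0.0001 rows 1.0
slide [-0.0325  0.2029 -0.    ] roll 0.0 rows 3.3
slide [ 0.    -0.     0.033] roll 0.0 rows 0.5
```

>>> step_arm:
  increments:
    - {"slide": [-0.02,0,-0.03],"roll": 0}
    - {"slide": [-0.0325,0.05,-0.06],"roll": 0}
    - {"slide": [-0.0325,0.1,-0.06],"roll": 0}
    - {"slide": [-0.0325,0.16,-0.05],"roll": 0}
    - {"slide": [-0.0325,0.203,-0.028],"roll": 0}

```text
t: 23.35
eef_pos: [478.6, 97.4, 110.6]
tcp_rot: [-3.141, -0.002, -0.151]
ft_force: [1.4, -0.1, -2.0]
opening: 0.291
grip_force: 29.9
```

>>> step_arm:
  increments:
    - {"slide": [0,0,0],"roll": 0}
    - {"slide": [0,0,0],"roll": 0}
    - {"slide": [0,0,0],"roll": 0}

```text
t: 23.72
eef_pos: [479.2, 100.0, 110.5]
tcp_rot: [-3.141, -0.001, -0.15]
ft_force: [-0.0, 0.6, -1.6]
opening: 0.287
grip_force: 29.9
```

```bash
python3 - <<'E'
from h import *
s=state();print(s['eef_pos'],s['opening'],s['grip_force'],yawR(MY).T@(s['eef_pos'][:2]-M0))
plan([(mod(-49.5,105,110),MY)])
E
```

```text
[479.15256859 100.00073448 110.46002995] 0.2867288500170035 29.942981600761414 [-135.18097922  105.66827238]
slide [0.0857 0.0008 0.0005] roll 0.001 rows 1.4
```

>>> step_arm:
  increments:
    - {"slide": [0.02,0.0003,0.0005],"roll": 0}
    - {"slide": [0.04,0.0003,0.0005],"roll": 0}
    - {"slide": [0.055,0.0003,0.0005],"roll": 0}
    - {"slide": [0.07,0.0003,0.0005],"roll": 0}
    - {"slide": [0.08,0.0003,0.0005],"roll": 0}

```text
t: 24.35
eef_pos: [558.6, 86.9, 109.6]
tcp_rot: [3.142, -0.0, -0.151]
ft_force: [-0.2, 0.9, -1.1]
opening: 0.289
grip_force: 29.9
```

>>> step_arm:
  increments:
    - {"slide": [0.003,0,0],"roll": 0}
    - {"slide": [0.006,0,0],"roll": 0}
    - {"slide": [0.006,0,0],"roll": 0}
    - {"slide": [0.006,0,0],"roll": 0}

```text
t: 24.85
eef_pos: [563.5, 85.9, 109.6]
tcp_rot: [3.141, 0.0, -0.151]
ft_force: [-0.1, 0.6, -1.7]
opening: 0.289
grip_force: 29.9
```

```bash
python3 - <<'E'
from h import *
s=state();print(s['eef_pos'],s['ft_force'],yawR(MY).T@(s['eef_pos'][:2]-M0))
E
```

```text
[563.54468087  85.87413748 109.62764249] [-0.13200177  0.61716697 -1.65945016] [-49.62413332 104.39725769]
```

>>> step_arm:
  increments:
    - {"slide": [0,0,0.004],"roll": 0}
    - {"slide": [0,0,0.007],"roll": 0}
    - {"slide": [0,0,0.0085],"roll": 0}
    - {"slide": [0,0,0.0085],"roll": 0}

```text
t: 25.35
eef_pos: [564.0, 85.8, 101.8]
tcp_rot: [3.142, -0.001, -0.151]
ft_force: [-1.5, -0.8, 8.2]
opening: 0.289
grip_force: 30.0
```

>>> step_arm:
  increments:
    - {"slide": [0,0,0.0007],"roll": 0}
    - {"slide": [0,0,0.0007],"roll": 0}

```text
t: 25.6
eef_pos: [564.4, 85.7, 101.7]
tcp_rot: [-3.141, -0.002, -0.151]
ft_force: [-3.2, -1.5, 13.5]
opening: 0.287
grip_force: 30.0
```

>>> step_arm:
  increments:
    - {"slide": [0,0,0],"roll": 0}
    - {"slide": [0,0,0],"roll": 0}
    - {"slide": [0,0,0],"roll": 0}
    - {"slide": [0,0,0],"roll": 0}
  fingers: 0.55

```text
t: 26.1
eef_pos: [563.7, 85.9, 100.2]
tcp_rot: [3.141, 0.0, -0.151]
ft_force: [0.9, 0.3, -0.3]
opening: 0.545
grip_force: 0.0
```

>>> step_arm:
  increments:
    - {"slide": [0,0,-0.02],"roll": 0}
    - {"slide": [0,0,-0.06],"roll": 0}
    - {"slide": [0,0,-0.11],"roll": 0}
    - {"slide": [-0.04,-0.06,-0.11],"roll": 0}
    - {"slide": [-0.08,-0.11,-0.11],"roll": 0}

```text
t: 26.72
eef_pos: [506.3, 197.9, 210.9]
tcp_rot: [-3.141, -0.001, -0.153]
ft_force: [0.5, 0.0, -0.5]
opening: 0.548
grip_force: 0.0
```

```bash
python3 - <<'E'
from h import *
s=state();print(s['eef_pos'])
f=np.array([428.9,397.6])
plan([(np.r_[f,195],MY)])
r=shot('top'); print(caps(r,113,(350,600,150,450)))
for k in caps(r,132,(480,650,-180,150)): print(k,yawR(MY).T@(k[2][:2]-M0))
E
```

```text
[506.315618   197.86478444 210.85476522]
slide [-0.107  -0.1856  0.0159] roll -0.002 rows 3.4
[]
(np.int32(153), np.float64(132.2), array([563. ,  87.5, 132. ])) [-50.40718969 105.92268514]
(np.int32(154), np.float64(132.2), array([553.7,  29.3, 132. ])) [-50.84652491  46.98596497]
```

>>> step_arm:
  increments:
    - {"slide": [-0.107,-0.187,0.016],"roll": 0}
    - {"slide": [-0.107,-0.187,0.016],"roll": 0}
    - {"slide": [-0.107,-0.187,0.016],"roll": 0}
    - {"slide": [-0.107,-0.187,0.016],"roll": 0}
    - {"slide": [-0.107,-0.187,0.016],"roll": 0}

```text
t: 27.4
eef_pos: [428.1, 399.4, 193.9]
tcp_rot: [3.141, 0.0, -0.148]
ft_force: [0.9, -1.0, -0.2]
opening: 0.546
grip_force: 0.0
```

```bash
python3 - <<'E'
from h import *
s=state();print(s['eef_pos'],s['joints'][5])
plan([(np.array([428.9,397.5,82]),MY)])
E
```

```text
[428.0701644  399.37390964 193.9007149 ] 2.3569606653007935
slide [0.0011 0.0017 0.1119] roll 0.0028 rows 1.8
```

>>> step_arm:
  increments:
    - {"slide": [0.001,0.001,0.04],"roll": 0}
    - {"slide": [0.001,0.001,0.09],"roll": 0}
    - {"slide": [0.001,0.001,0.112],"roll": 0}
    - {"slide": [0.001,0.001,0.112],"roll": 0}

```text
t: 27.9
eef_pos: [430.0, 395.4, 81.1]
tcp_rot: [3.139, 0.002, -0.152]
ft_force: [-0.6, 0.1, 0.5]
opening: 0.551
grip_force: 0.0
```

>>> step_arm:
  increments:
    - {"slide": [0,0,0],"roll": 0}
    - {"slide": [0,0,0],"roll": 0}
    - {"slide": [0,0,0],"roll": 0}
    - {"slide": [0,0,0],"roll": 0}
    - {"slide": [0,0,0],"roll": 0}
  fingers: 0.1

```text
t: 28.52
eef_pos: [430.3, 397.1, 83.2]
tcp_rot: [-3.141, -0.001, -0.151]
ft_force: [-0.2, -0.4, 6.6]
opening: 0.288
grip_force: 30.0
```

```bash
python3 - <<'E'
from h import *
s=state();print(s['eef_pos'],s['opening'],s['grip_force'],s['ft_force'])
p=s['eef_pos'];z=p[2]
plan([(np.array([425,190,z+60]),MY),(mod(-135,-45,z+28),MY)])
E
```

```text
[430.28096094 397.07472511  83.19315537] 0.28843900355149615 29.997715651988983 [-0.21985591 -0.41811767  6.63728092]
slide [ 0.0259  0.2055 -0.06  ] roll -0.0 rows 3.5
slide [0.0673 0.2315 0.032 ] roll 0.0 rows 3.9
```

>>> step_arm:
  increments:
    - {"slide": [0,0,-0.03],"roll": 0}
    - {"slide": [0.008,0.05,-0.06],"roll": 0}
    - {"slide": [0.015,0.11,-0.06],"roll": 0}
    - {"slide": [0.022,0.17,-0.06],"roll": 0}
    - {"slide": [0.026,0.2055,-0.06],"roll": 0}

```text
t: 29.15
eef_pos: [424.1, 187.6, 142.6]
tcp_rot: [3.141, 0.0, -0.152]
ft_force: [1.3, 0.2, -2.2]
opening: 0.291
grip_force: 30.0
```

>>> step_arm:
  increments:
    - {"slide": [0.015,0.06,0],"roll": 0}
    - {"slide": [0.03,0.12,0.01],"roll": 0}
    - {"slide": [0.05,0.18,0.02],"roll": 0}
    - {"slide": [0.067,0.2315,0.032],"roll": 0}
    - {"slide": [0.067,0.2315,0.032],"roll": 0}

```text
t: 29.78
eef_pos: [456.2, -52.3, 109.7]
tcp_rot: [3.141, 0.001, -0.156]
ft_force: [-0.6, 0.2, -1.8]
opening: 0.291
grip_force: 30.0
```

>>> step_arm:
  increments:
    - {"slide": [0,0,0],"roll": 0}
    - {"slide": [0,0,0],"roll": 0}

```text
t: 30.02
eef_pos: [455.9, -48.1, 110.7]
tcp_rot: [3.142, -0.0, -0.15]
ft_force: [0.5, -0.4, -1.2]
opening: 0.29
grip_force: 30.0
```

```bash
python3 - <<'E'
from h import *
s=state();print(s['eef_pos'],s['opening'],s['grip_force'],yawR(MY).T@(s['eef_pos'][:2]-M0))
plan([(mod(-49,-45,110.3),MY)])
E
```

```text
[455.91628799 -48.12267682 110.66547655] 0.2901419285576269 29.992344081401825 [-135.87112254  -44.26502416]
slide [0.0869 0.0009 0.0004] roll 0.0015 rows 1.4
```

>>> step_arm:
  increments:
    - {"slide": [0.02,0.0005,0.0005],"roll": 0}
    - {"slide": [0.04,0.0005,0.0005],"roll": 0}
    - {"slide": [0.055,0.0005,0.0005],"roll": 0}
    - {"slide": [0.07,0.0005,0.0005],"roll": 0}
    - {"slide": [0.08,0.0005,0.0005],"roll": 0}

```text
t: 30.65
eef_pos: [535.8, -61.6, 109.9]
tcp_rot: [3.141, -0.0, -0.151]
ft_force: [-0.1, -0.4, -0.6]
opening: 0.287
grip_force: 30.0
```

>>> step_arm:
  increments:
    - {"slide": [0.003,0,0],"roll": 0}
    - {"slide": [0.0065,0,0],"roll": 0}
    - {"slide": [0.0065,0,0],"roll": 0}
    - {"slide": [0.0065,0,0],"roll": 0}

```text
t: 31.15
eef_pos: [541.2, -62.7, 109.9]
tcp_rot: [3.142, 0.0, -0.151]
ft_force: [-1.1, -0.6, -1.3]
opening: 0.293
grip_force: 30.0
```

```bash
python3 - <<'E'
from h import *
s=state();print(s['eef_pos'],s['ft_force'],yawR(MY).T@(s['eef_pos'][:2]-M0))
E
```

```text
[541.2352796  -62.73154784 109.94622334] [-1.0696842  -0.59764001 -1.31015308] [-49.32539719 -45.87339763]
```

>>> step_arm:
  increments:
    - {"slide": [0,-0.0006,0.004],"roll": 0}
    - {"slide": [0,-0.0006,0.007],"roll": 0}
    - {"slide": [0,-0.0006,0.0085],"roll": 0}
    - {"slide": [0,-0.0006,0.0085],"roll": 0}

```text
t: 31.65
eef_pos: [541.8, -62.2, 102.1]
tcp_rot: [3.141, -0.001, -0.151]
ft_force: [-2.7, 0.4, 8.2]
opening: 0.293
grip_force: 30.0
```

>>> step_arm:
  increments:
    - {"slide": [0,0,0.0005],"roll": 0}
    - {"slide": [0,0,0.0005],"roll": 0}

```text
t: 31.9
eef_pos: [542.1, -62.2, 102.0]
tcp_rot: [3.141, -0.002, -0.151]
ft_force: [-1.9, 1.1, 12.9]
opening: 0.286
grip_force: 30.0
```

>>> step_arm:
  increments:
    - {"slide": [0,0,0],"roll": 0}
    - {"slide": [0,0,0],"roll": 0}
    - {"slide": [0,0,0],"roll": 0}
    - {"slide": [0,0,0],"roll": 0}
  fingers: 0.55

```text
t: 32.4
eef_pos: [541.5, -62.2, 100.8]
tcp_rot: [3.142, 0.0, -0.151]
ft_force: [0.8, 0.1, -0.3]
opening: 0.548
grip_force: 0.0
```

>>> step_arm:
  increments:
    - {"slide": [0,0,-0.02],"roll": 0}
    - {"slide": [0,0,-0.06],"roll": 0}
    - {"slide": [0,0,-0.11],"roll": 0}
    - {"slide": [-0.06,-0.03,-0.11],"roll": 0}
    - {"slide": [-0.11,-0.06,-0.11],"roll": 0}

```text
t: 33.02
eef_pos: [440.8, 14.0, 211.1]
tcp_rot: [-3.142, -0.001, -0.152]
ft_force: [0.6, 0.9, -0.3]
opening: 0.552
grip_force: 0.0
```

>>> step_arm:
  increments:
    - {"slide": [0,-0.06,0],"roll": 0}
    - {"slide": [0,-0.12,0],"roll": 0}
    - {"slide": [0,-0.18,0],"roll": 0}
    - {"slide": [0,-0.24,0],"roll": 0}
    - {"slide": [0,-0.24,0],"roll": 0}
  fingers: 0

```text
t: 33.65
eef_pos: [478.2, 254.0, 210.4]
tcp_rot: [-3.141, 0.0, -0.147]
ft_force: [0.2, -0.4, 0.2]
opening: 0.08
grip_force: 0.0
```

```bash
python3 - <<'E'
from h import *
s=state();print(s['eef_pos'])
r=shot('top','top5'); q=shot('scene','scene5')
for k in caps(r,132,(480,650,-180,150))+caps(q,132,(480,650,-180,150),12): print(k,yawR(MY).T@(k[2][:2]-M0))
print(caps(r,117,(300,600,-470,-230)),tray(r))
for m in mark_of('scene','fresh_1'): w=atz(q,m['uv'],19); print(m,w,yawR(MY).T@(w[:2]-M0))
a=cv2.resize(r['color'][160:320,260:560],None,fx=2.6,fy=2.6,interpolation=cv2.INTER_CUBIC); b=cv2.resize(q['color'][195:325,280:520],None,fx=3.2,fy=3.2,interpolation=cv2.INTER_CUBIC)
cv2.imwrite('pics/c.png',a[:,:,::-1]);cv2.imwrite('pics/d.png',b[:,:,::-1])
E
```

```text
[478.17883297 253.95325463 210.41514376]
(np.int32(153), np.float64(132.1), array([563.1,  87.4, 132. ])) [-50.29328489 105.83886571]
(np.int32(154), np.float64(132.4), array([553.6,  29.3, 132. ])) [-50.94538703  46.97092229]
(np.int32(157), np.float64(132.0), array([539.8, -59.2, 132. ])) [-51.2755845  -42.59793932]
(np.int32(66), np.float64(130.0), array([608.3, 122.8, 132. ])) [-10.93271885 147.63534691]
(np.int32(69), np.float64(129.1), array([544.8,  79.7, 132. ])) [-67.22676527  95.47367193]
(np.int32(72), np.float64(128.6), array([534.9,  22.4, 132. ])) [-68.39465733  37.33645469]
(np.int32(76), np.float64(129.3), array([521.5, -64.9, 132. ])) [-68.50991854 -50.98589081]
[(np.int32(156), np.float64(116.5), array([ 419.3, -344.6,  117. ]))] (np.int64(647), ((419.4298400878906, -348.2408142089844), (191.5552978515625, 120.55592346191406), 84.57978057861328))
{'uv': [350.0, 266.4], 'confidence': 0.8} [543.5558294  -64.30909596  19.        ] [-46.79394703 -47.08392212]
{'uv': [320.2, 260.6], 'confidence': 0.59} [557.23966994  20.91113179  19.        ] [-46.08522152  39.2250138 ]
{'uv': [297.4, 256.1], 'confidence': 0.57} [568.59101406  89.19404335  19.        ] [-45.13462453 108.43849073]
```

View pics/c.png

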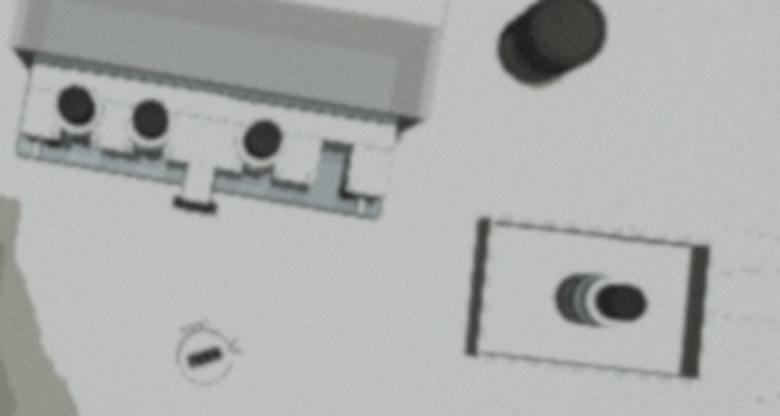

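View pics/d.png

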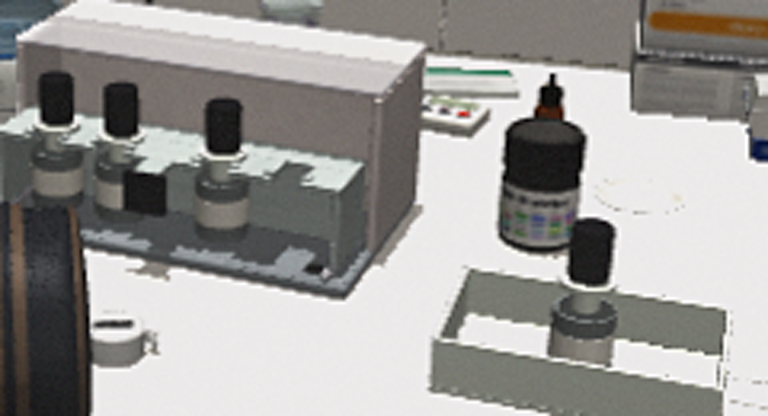

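All three fresh barrels are seated (cap tops at 132 mm), and the spent barrel stands in the tray at (620,300) in the crop. Next I press the carriage in.

```bash
python3 - <<'E'
from h import *
plan([(mod(-160,0,180),MY),(mod(-160,0,74),MY),(mod(-128,0,74),MY)])
E
```

```text
slide [-0.0011  0.254   0.0307] roll -0.0001 rows 4.1
slide [ 0.    -0.     0.106] roll 0.0 rows 1.7
slide [ 0.032  0.    -0.   ] roll 0.0 rows 0.5
```

>>> step_arm:
  increments:
    - {"slide": [-0.001,0.254,0.031],"roll": 0}
    - {"slide": [-0.001,0.254,0.031],"roll": 0}
    - {"slide": [-0.001,0.254,0.031],"roll": 0}
    - {"slide": [-0.001,0.254,0.031],"roll": 0}
    - {"slide": [-0.001,0.254,0.031],"roll": 0}

```text
t: 34.42
eef_pos: [437.8, -4.2, 179.8]
tcp_rot: [3.141, 0.001, -0.158]
ft_force: [-0.3, 0.6, 0.2]
opening: 0.003
grip_force: 0.0
```

>>> step_arm:
  increments:
    - {"slide": [0,0,0],"roll": 0}
    - {"slide": [0,0,0.05],"roll": 0}
    - {"slide": [0,0,0.1],"roll": 0}
    - {"slide": [0,0,0.106],"roll": 0}
    - {"slide": [0,0,0.106],"roll": 0}

```text
t: 35.05
eef_pos: [439.5, 0.4, 74.7]
tcp_rot: [3.142, -0.0, -0.15]
ft_force: [0.1, 0.3, 0.5]
opening: 0.006
grip_force: 0.0
```

```bash
python3 - <<'E'
from h import *
s=state();print(s['eef_pos'],s['opening'],yawR(MY).T@(s['eef_pos'][:2]-M0))
E
```

```text
[4.39531475e+02 4.18159743e-01 7.46722194e+01] 0.006178784141451156 [-159.3713394    1.2587578]
```

>>> step_arm:
  increments:
    - {"slide": [0.015,0.001,0],"roll": 0}
    - {"slide": [0.029,0.001,0],"roll": 0}
    - {"slide": [0.035,0.001,0],"roll": 0}
    - {"slide": [0.041,0.001,0],"roll": 0}
    - {"slide": [0.047,0.001,0],"roll": 0}

```text
t: 35.67
eef_pos: [485.1, -8.3, 73.9]
tcp_rot: [3.141, 0.001, -0.151]
ft_force: [-3.8, 0.5, 3.9]
opening: 0.008
grip_force: 2.1
```

>>> step_arm:
  increments:
    - {"slide": [0.006,0,0],"roll": 0}
    - {"slide": [0.012,0,0],"roll": 0}
    - {"slide": [0.018,0,0],"roll": 0}
    - {"slide": [0.024,0,0],"roll": 0}
    - {"slide": [0.03,0,0],"roll": 0}

```text
t: 36.3
eef_pos: [515.1, -12.8, 73.9]
tcp_rot: [3.141, 0.001, -0.151]
ft_force: [-5.7, -0.0, 5.9]
opening: 0.007
grip_force: 2.8
```

>>> step_arm:
  increments:
    - {"slide": [0.004,0,0],"roll": 0}
    - {"slide": [0.008,0,0],"roll": 0}
    - {"slide": [0.011,0,0],"roll": 0}
    - {"slide": [0.014,0,0],"roll": 0}
    - {"slide": [0.014,0,0],"roll": 0}

```text
t: 36.92
eef_pos: [529.1, -14.9, 73.8]
tcp_rot: [3.141, -0.0, -0.151]
ft_force: [-5.3, -0.2, 3.8]
opening: 0.005
grip_force: 2.2
```

>>> step_arm:
  increments:
    - {"slide": [0.003,0,0],"roll": 0}
    - {"slide": [0.006,0,0],"roll": 0}
    - {"slide": [0.009,0,0],"roll": 0}
    - {"slide": [0.0095,0,0],"roll": 0}
    - {"slide": [0.0095,0,0],"roll": 0}

```text
t: 37.55
eef_pos: [535.3, -15.9, 73.7]
tcp_rot: [3.141, 0.007, -0.151]
ft_force: [-17.8, 1.2, 12.3]
opening: 0.004
grip_force: 8.9
```

At the stop (17.8 N). I'll back off gently and look.

>>> step_arm:
  increments:
    - {"slide": [-0.006,0,0],"roll": 0}
    - {"slide": [-0.014,0,0],"roll": 0}
    - {"slide": [-0.03,0,0],"roll": 0}
    - {"slide": [-0.06,0,0],"roll": 0}
    - {"slide": [-0.09,0,0],"roll": 0}

```text
t: 38.17
eef_pos: [449.2, -2.8, 74.0]
tcp_rot: [3.142, -0.002, -0.151]
ft_force: [0.7, 0.1, 0.6]
opening: 0.003
grip_force: 0.0
```

>>> step_arm:
  increments:
    - {"slide": [0,0,-0.06],"roll": 0}
    - {"slide": [0,-0.04,-0.12],"roll": 0}
    - {"slide": [0,-0.1,-0.13],"roll": 0}
    - {"slide": [0,-0.16,-0.13],"roll": 0}
    - {"slide": [0,-0.22,-0.13],"roll": 0}

```text
t: 38.8
eef_pos: [483.2, 216.9, 204.8]
tcp_rot: [-3.14, -0.003, -0.151]
ft_force: [1.1, -0.4, -0.3]
opening: 0.008
grip_force: 0.0
```

>>> step_arm:
  increments:
    - {"slide": [0,0,0],"roll": 0}
    - {"slide": [0,0,0],"roll": 0}
    - {"slide": [0,0,0],"roll": 0}
    - {"slide": [0,0,0],"roll": 0}
    - {"slide": [0,0,0],"roll": 0}

```text
t: 39.42
eef_pos: [482.6, 214.0, 204.0]
tcp_rot: [-3.142, -0.0, -0.152]
ft_force: [-0.0, -0.6, 0.8]
opening: 0.008
grip_force: 0.0
```

```bash
python3 - <<'E'
from h import *
r=shot('top','top6'); q=shot('scene','scene6'); P,u,v=cloud(r); Q=(P[:,:2]-M0)@yawR(MY)
t=(abs(P[:,2]-87)<8)&(Q[:,0]<-20)&(Q[:,0]>-130)&(abs(Q[:,1])<18); print('tab front x',Q[t,0].min(),t.sum())
print(caps(r,117,(300,600,-470,-230)),tray(r)[1])
for t in('sample_cup','reagent_jar','tally_counter'):
    for m in mark_of('top',t)[:1]: print(t,m['confidence'],atz(r,m['uv'],0))
a=cv2.resize(r['color'][160:320,260:560],None,fx=2.6,fy=2.6)[:300]; b=cv2.resize(q['color'][195:325,280:520],None,fx=3.25,fy=2.2)
cv2.imwrite('pics/e.png',np.vstack([a,b])[:600,:,::-1])
E
```

```text
tab front x -63.1269626931776 268
[(np.int32(154), np.float64(116.9), array([ 419.5, -345. ,  117. ]))] ((419.3347473144531, -348.185546875), (191.38011169433594, 120.38570404052734), 84.65483856201172)
sample_cup 0.64 [357.48238376 -24.62007799   0.        ]
reagent_jar 0.74 [ 631.36397351 -307.81467121    0.        ]
```

View pics/e.png

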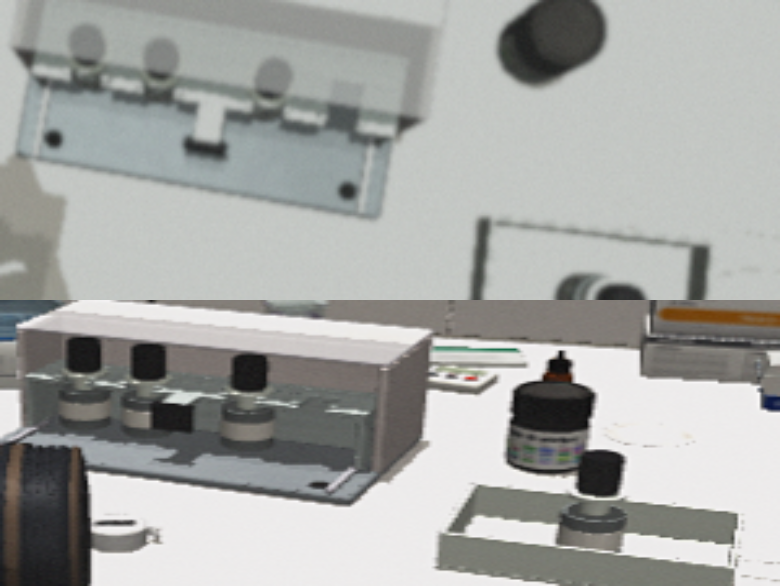

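The carriage is latched with its tab front at -63 mm, the three fresh barrels hang upright under the hood, and the spent barrel stands in the tray. Step 3's 0.8 s has passed, so I'm handing in.

```bash
python3 -c "
from cell import env; print(env.job_done())"
```

```text
the job is handed in; nothing more can be done
None
```

I handed the job in at about 40 s of the 210 s limit, and the hand-in returned no verdict. In the last pictures the carriage was latched with nothing touching it, all three fresh barrels were seated in slots 2–4, and the one spent barrel stood upright in the discard tray.

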